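# Fit the tier tower on the chocolate fountain and level it

## Robot

A 7-joint arm with a two-finger parallel gripper is mounted at the origin on a cart in front of the work surface, level with it; the furniture and walls round the work are solid. World frame = base frame: x ahead of the robot, y to its left, z up, the work surface at z = 0. Lengths are in m, angles in rad, forces in N, time in s.
With the tool pointing down it reaches from about 0.35 to 0.9 m from the base axis. Payload 8.1 kg.
Tool frame: the origin (TCP) lies midway between the tips of the shut fingers; the grasp point (between the pads) lies 19 mm behind it; z points along the fingers, y is the line along which they close (so a half turn about z gives the same grasp; the last joint's range is limited). The gripper opens to 92 mm and grips with 3 to 60 N. Pads are 19 mm wide; open, the fingers measure 130 mm over their backs; the gripper's body (75 mm by 190 mm) begins 47 mm behind the grasp point.
Start: joints at [-1.209, 0.434, 0.025, 1.573, -0.012, 1.134, -0.075], TCP at [0.28, 0.559, 0.227] pointing down, gripper open.
Joint ranges: [-2.62, 2.62], [-0.44, 2.09], [-1.27, 1.32], [0.08, 2.57], [-1.32, 4.46], [0.12, 2], [-2.74, 2.74]. Speed limits (rad/s): [2.22, 2.22, 3.01, 3.01, 3.14, 3.14, 3.14].

## Interface

Orientations are given as a rotation vector (axis times angle).
In Python, from cell import observe, get_image, camera_model, sign_off, recognise, silhouettes gives the robot as it stands.
- The arm moves only by the tool apply_moves, never from a script. Its argument "motion" is a list of rows, each an object of numbers: "x", "y", "z": the shift along the world's x, y, z in cm; "yaw": the turn about the world's z in degrees; "hand": the opening, from -1 (shut) to 1 (fully open), so that 0 is half open. In form: [{"x": .., "y": .., "z": .., "yaw": .., "hand": ..}, ...]. A call has 1 to 10 rows; each row is the pose to reach, as a shift and turn from the pose commanded when the call began; what a row does not reach only later rows make up. A row lasts 1/8 s, in which the tool goes at most 62.5 mm and 10.7 degrees, less where a joint would pass 70% of its speed; a pose out of reach is approached as far as the arm can. A call with a gripper value outside its range is refused whole. The fingers move at their own pace and stop on an object; "newtons" is the grip in N (left out, the last holds). Time passes only in rows, so rows that repeat a pose let the fingers close. It gives the time, the measured TCP pose, the force, the opening and the grip force at its end, in the units of the state.
- observe(): the state, without advancing time (a new reading comes with each control period).
- get_image(name): name is "side" or "top" or "wrist"; returns the picture (384x512x3 uint8, blue, green, red); there is no depth.
- camera_model(name): a dict with "camera_matrix" (3x3 intrinsics, pixels), "T" (4x4, takes a point from camera to world coordinates). Camera axes: x right, y up, looking along -z (the intrinsics and any distortion apply to the point x, -y, -z); pixel columns grow to the right and rows downward; lengths in m; the calibration is good to about 2 mm. The wrist camera is an equidistant fisheye: a pixel r from the principal point sees the ray r / f radians off the axis. A picture is of the moment at which its call begins: read the wrist's pose just before it. camera_model takes no time and is no camera call; for the wrist camera it gives the pose at the moment of the call.
- sign_off(): hands the job in; it is judged then, once.
Trained networks look in the newest picture that a camera, given by its name, has taken for a name from the list of things; names that differ only in an ending like _2 or _b are one class to them, and where a whole thing is asked for, a point or a joint stands for the part that bears it (a point fixed in the world has none). Each returns a list of dicts, best first, with "p" (0 to 1); they miss things now and then, are a little off and sometimes report something else, mostly with a low value. They report only what shows in the picture. A call takes as long as a camera call.
- recognise(query, camera): "rect" ([left, top, right, bottom] in pixels, round what is visible of it).
- silhouettes(query, camera): "mask" (384x512 bool, what is visible of it) and "rect" ([left, top, right, bottom] in pixels, round what is visible of it).
The state is a dict: "clock": time; "joints": joint angles; "dq": joint speeds; "joint_efforts": joint torques, N m; "position": TCP position; "ee_rot": TCP orientation; "force": force on the tool from outside, world axes, zero at the start; "ft_torque": the same for the moment, N m; "width": opening from 0.0 (shut) to 1.0 (fully open); "gripper_force": force on a finger pad.
Only numpy, scipy, OpenCV 4.12 (cv2) and the standard library are available. Lean on these libraries where they do the work, as an engineer would, in place of code of your own. Each camera call takes 0.05 s, during which the arm holds its last target. There are 200 camera calls.

## Task

The chocolate fountain is being set up for tonight's dessert table. First pick up the loose steel tier tower and lower it, without dropping it, right way up over the upright auger spindle in the basin until it stands fully home on the hub, and let go of it. Then level the machine at its levelling screw: grip the black knob on the lug, press it down against its spring so that it engages the screw, turn it clockwise (seen from above) until the bubble of the spirit level lies between its two black lines, and finish still gripping the knob and keeping it pressed down, bubble centred, so that a colleague can tighten the lock ring; do not disturb the votive glass, the plates or the order pad.

Things in the scene. Friction and masses are not known exactly. Their poses are not given: they have to be found in the camera images.
- tower: Loose tier tower, bright steel, 165 mm high, 0.3 kg: an upright open tube, 42 mm outside, 33 mm bore, with a 62 mm wide foot skirt and two conical drip tiers (106 mm wide at 52 to 72 mm height, 76 mm wide at 104 to 117 mm). Starts upright on the left, in one of two places (the votive is in the other). Origin: centre of its bottom end; z up along the tube.
- tower_grip (a point): Point on the tower's axis 145 mm above its bottom end, in the middle of the bare upper tube (42 mm diameter, bare from 118 to 165 mm): the place to grip it.
- fountain: The chocolate fountain's fixed feet. Round steel machine: deck 270 mm wide, top at 30 mm; basin 193 mm wide, rim at 92 mm. Origin: the machine's centre at stand level. Its -x axis points to the lug with the levelling knob (knob axis 175 mm from the centre; lug turned towards the robot and to the left), its -y axis to the spirit level.
- hub (a point): Centre of the hub's flat top in the basin, 62 mm above the stand: the tower's bottom end stands here when fully home. From it rises the upright auger spindle, 28 mm diameter (2.5 mm play all round in the tower's bore).
- spindle_tip (a point): Top of the auger spindle, 91 mm above the hub, on its axis; the last 15 mm taper to a 10 mm tip.
- knob_grip (a point): Point on the axis of the black knurled levelling knob at the middle of its height. The knob is an upright cylinder, 37 mm diameter, 39 mm high; released, it spans 61 to 101 mm above the stand and this point is at 84 mm (lug below it: 30 mm). The point moves down with the knob.
- knob_press (a joint): How far the knob is pushed down against its spring, in m: 0 released, stop at 0.0095; springs back when let go. Up to 0.005 it idles freely and does not turn the screw (2 to 4.5 N); beyond, rubber pads meet the sprung clutch disc on the screw and drive it by friction: surely from about 0.0065 (about 10 N push); 20 N at the stop.
- bubble (a joint): Bubble's place along the vial, in m; 0 = centred. Lines 21 mm apart, bubble about 15 mm long: between the lines within 0.0025 either way. Starts at +0.006 to +0.0135 (shifted away from the lug, the lug side being low). Turning the engaged knob clockwise seen from above moves it towards 0 and on to negative, 10 mm per radian of screw, no backlash; it stays where left.
- vial (a point): Top of the spirit level, midway between its two black lines: a yellow-green vial 62 mm long, 17 mm wide, with a pale bubble, in a black holder on the deck, 51 mm above the stand. The vial lies along the fountain's x axis.
- knob: The black levelling knob; its origin is on the knob's axis, 84 mm below knob_grip.
- votive: Ribbed coloured glass votive, 73 mm diameter, 104 mm high, on the left; leave it alone. Origin: centre of its underside.
- plates: Stack of small white plates, 153 mm wide, 46 mm high, at the right near corner; leave it alone. Origin: centre of its underside.
- order_pad: Order pad, 125 x 75 x 12 mm, with a black pen on it, on the right behind the plates; leave it alone. Origin: centre of its underside.

How it is judged:
By the outcome, as a careful person would: the job done as asked, in the order asked, and still so for the second after the job is handed in, while the arm keeps its last pose, push and grip.
It also fails if it takes over 58 s, if anything falls off the work surface, if the arm or the gripper's body presses on something with over 40 N, if the wrist force passes 120 N, or if a joint passes its speed limit or range.

## Working session

There is one attempt and no reset: what is moved stays moved. The work goes in short steps, Python scripts to look and compute and a tool call to move; the robot and the scene stay as the last step left them, time stands still between calls to the robot, and variables do not carry over. Pictures are saved under pics/ and viewed, at most 10 in all, crops included, and the job is handed in when it is done.

Besides the shell and the picture viewer there is one more tool, called as name(argument=value, ...) on one line, values as JSON. apply_moves: Moves the arm, as the interface text tells. Its arguments: {"type":"object","properties":{"motion":{"type":"array","items":{"type":"object","properties":{"x":{"type":"number"},"y":{"type":"number"},"z":{"type":"number"},"yaw":{"type":"number"},"hand":{"type":"number"}}}},"newtons":{"type":"number"}},"required":["motion"]}

```bash
mkdir -p pics
cat > h.py <<'E'
import numpy as np,cv2
from cell import *
def ray(cam,u,v,m=None):
    m=m or camera_model(cam);K=np.array(m["camera_matrix"]);T=np.array(m["T"])
    a=(u-K[0,2])/K[0,0];b=(v-K[1,2])/K[1,1]
    if cam=="wrist":
        r=np.hypot(a,b);s=np.sin(r)/r if r>1e-9 else 1
        d=np.array([a*s,-b*s,-np.cos(r)])
    else: d=np.array([a,-b,-1.])
    d=T[:3,:3]@d
    return T[:3,3],d/np.linalg.norm(d)
def at(cam,u,v,z,m=None):
    o,d=ray(cam,u,v,m);return o+d*(z-o[2])/d[2]
def proj(cam,p,m=None):
    m=m or camera_model(cam);K=np.array(m["camera_matrix"]);T=np.array(m["T"])
    c=T[:3,:3].T@(np.array(p)-T[:3,3]);x,y,z=c[0],-c[1],-c[2]
    if cam=="wrist":
        r=np.hypot(x,y);t=np.arctan2(r,z);x,y,z=x/r*t,y/r*t,1
    return K[0,0]*x/z+K[0,2],K[1,1]*y/z+K[1,2]
E
python3 - <<'E'
from h import *
np.set_printoptions(precision=4,suppress=True)
s=observe();print(s["clock"],s["position"],s["ee_rot"],s["width"])
ims=[]
for c in("top","side"):
    im=get_image(c);m=camera_model(c);print(c,m["camera_matrix"],m["T"],[k for k in m])
    cv2.imwrite(f"pics/{c}0.png",im)
    for q in("tower","fountain","knob","votive","vial","spindle_tip","plates","order_pad"):
        print(c,q,[(np.round(r["rect"]).tolist(),round(float(r["p"]),2)) for r in recognise(q,c)[:2]])
print(observe()["clock"])
E
```

```text
0.0 [0.28   0.5582 0.2259] [-0.7236 -3.0569  0.0025] 0.9989217504472461
top [[354.6103   0.     258.8265]
 [  0.     354.6103 192.4061]
 [  0.       0.       1.    ]] [[ 0.02    0.9892 -0.1449  0.4139]
 [-0.9996  0.0226  0.0163 -0.0312]
 [ 0.0194  0.1445  0.9893  0.9465]
 [ 0.      0.      0.      1.    ]] ['camera_matrix', 'T']
top tower [([102.0, 135.0, 147.0, 176.0], 0.56)]
top fountain [([207.0, 120.0, 328.0, 222.0], 0.9)]
top knob [([202.0, 131.0, 222.0, 147.0], 0.78), ([203.0, 124.0, 327.0, 221.0], 0.28)]
top votive [([114.0, 193.0, 152.0, 225.0], 0.93)]
top vial [([203.0, 125.0, 326.0, 223.0], 0.56)]
top spindle_tip [([204.0, 122.0, 325.0, 226.0], 0.89)]
top plates [([343.0, 220.0, 405.0, 276.0], 0.59), ([203.0, 124.0, 327.0, 223.0], 0.58)]
top order_pad [([361.0, 158.0, 391.0, 213.0], 0.83)]
side [[461.9901   0.     254.6766]
 [  0.     461.9901 194.2279]
 [  0.       0.       1.    ]] [[-0.9964  0.0788 -0.0309  0.4782]
 [-0.084  -0.8754  0.476   0.5093]
 [ 0.0105  0.4769  0.8789  1.1299]
 [ 0.      0.      0.      1.    ]] ['camera_matrix', 'T']
side tower [([170.0, 311.0, 214.0, 356.0], 0.77)]
side fountain [([170.0, 149.0, 272.0, 258.0], 0.89)]
side knob [([173.0, 223.0, 197.0, 245.0], 0.54)]
side votive [([236.0, 306.0, 270.0, 345.0], 0.62)]
side vial [([168.0, 153.0, 271.0, 256.0], 0.89), ([174.0, 223.0, 196.0, 245.0], 0.27)]
side spindle_tip [([169.0, 150.0, 273.0, 258.0], 0.67), ([170.0, 153.0, 271.0, 252.0], 0.61)]
side plates [([273.0, 101.0, 322.0, 149.0], 0.74)]
side order_pad [([219.0, 105.0, 265.0, 129.0], 0.9)]
0.9
```

Run:
```python
import cv2
a=cv2.imread("pics/top0.png")[100:290,80:420];b=cv2.imread("pics/side0.png")[90:370,130:340]
a=cv2.resize(a,None,fx=2.35,fy=2.35,interpolation=2);b=cv2.resize(b,None,fx=2.1,fy=2.1,interpolation=2)
cv2.imwrite("pics/a.png",a);cv2.imwrite("pics/b.png",b)
```

```text
(no output)
```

View pics/a.png

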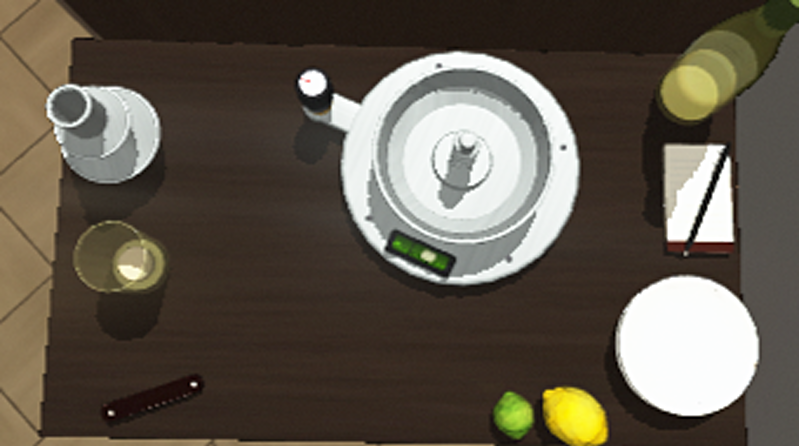

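View pics/b.png

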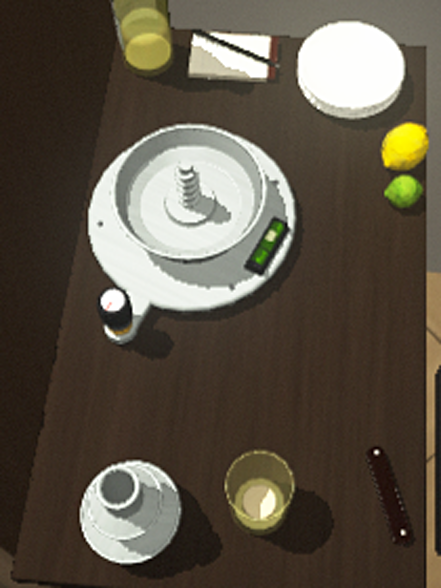

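The top view (image up = +x, right = -y) shows the tower at far left, with its tube top at about (110,145). The knob cap is at about (214,135), the spindle tip at (279,159) and the vial at (259,208). The votive is on the near side of the tower. The side view agrees.

Run:
```python
from h import *
np.set_printoptions(precision=4,suppress=True)
P={"top":{"tube":(109.8,145.1),"knob":(213.6,135.3),"tip":(279.1,158.7),"vial":(258.9,207.8)},
"side":{"tube":(186.7,321.9),"knob":(184.8,233.3),"tip":(218.6,171.4),"vial":(257.6,207)}}
Z=dict(tube=.165,knob=.101,tip=.153,vial=.051)
for k in Z: print(k,[at(c,*P[c][k],Z[k])[:2] for c in P])
for c in P:
    for q in("tower","votive"):
        r=recognise(q,c)
    print(c,proj(c,[.28,.558,.226]))
cv2.imwrite("pics/w0.png",get_image("wrist"))
print([ (r["rect"],r["p"]) for r in recognise("tower","wrist")])
print(np.array(camera_model("wrist")["T"]),camera_model("wrist")["camera_matrix"])
```

```text
tube [array([0.6284, 0.2938]), array([0.6267, 0.2979])]
knob [array([0.6772, 0.069 ]), array([0.6737, 0.0743])]
tip [array([ 0.6094, -0.0893]), array([ 0.6067, -0.0758])]
vial [array([ 0.5056, -0.047 ]), array([ 0.5054, -0.0379])]
top (np.float64(-55.242299716835134), np.float64(308.1924824894973))
side (np.float64(365.767479679787), np.float64(489.725803873843))
[]
[[ 0.4491 -0.8511 -0.2719  0.2071]
 [ 0.8935  0.428   0.1359  0.5965]
 [ 0.0007 -0.304   0.9527  0.3846]
 [ 0.      0.      0.      1.    ]] [[297.3186   0.     253.166 ]
 [  0.     297.3186 189.6518]
 [  0.       0.       1.    ]]
```

View pics/w0.png

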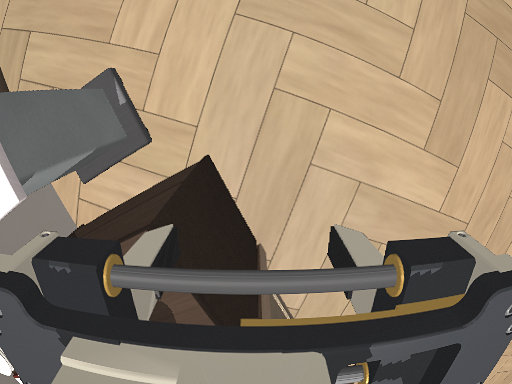

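apply_moves(motion=[{"x": 0,"y": 0,"z": 6,"yaw": 0,"hand": 1},{"x": 4,"y": -3,"z": 7,"yaw": 5},{"x": 9,"y": -7,"z": 7,"yaw": 10},{"x": 14,"y": -11,"z": 7,"yaw": 15},{"x": 19,"y": -15,"z": 7,"yaw": 20},{"x": 24,"y": -19,"z": 7,"yaw": 25},{"x": 29,"y": -23,"z": 7,"yaw": 27},{"x": 33,"y": -26,"z": 7,"yaw": 27},{"x": 33,"y": -26,"z": 7,"yaw": 27},{"x": 33,"y": -26,"z": 7,"yaw": 27}])

```text
schema error: expected keys x, y, z, yaw, hand
```

apply_moves(motion=[{"x": 0,"y": 0,"z": 6,"yaw": 0,"hand": 1},{"x": 4,"y": -3,"z": 7,"yaw": 5,"hand": 1},{"x": 9,"y": -7,"z": 7,"yaw": 10,"hand": 1},{"x": 14,"y": -11,"z": 7,"yaw": 15,"hand": 1},{"x": 19,"y": -15,"z": 7,"yaw": 20,"hand": 1},{"x": 24,"y": -19,"z": 7,"yaw": 25,"hand": 1},{"x": 29,"y": -23,"z": 7,"yaw": 27,"hand": 1},{"x": 33,"y": -26,"z": 7,"yaw": 27,"hand": 1},{"x": 33,"y": -26,"z": 7,"yaw": 27,"hand": 1},{"x": 33,"y": -26,"z": 7,"yaw": 27,"hand": 1}])

```text
clock: 2.45
position: [0.6099, 0.2991, 0.2964]
ee_rot: [0.01, -3.141, -0.001]
force: [1.1, 1.1, -0.7]
width: 1.005
gripper_force: 0.0
```

Run:
```python
from h import *
np.set_printoptions(precision=4,suppress=True)
s=observe();im=get_image("wrist");m=camera_model("wrist");cv2.imwrite("pics/w1.png",im)
print(s["position"],s["joints"],m["T"])
print(proj("wrist",[.6275,.2955,.165]))
for r in silhouettes("tower","wrist")[:2]: print(r["rect"],r["p"])
# wall/table back edge
for v in (116,118): print(at("top",230,v,0))
```

```text
[0.6099 0.2991 0.2964] [-0.5752  0.4859  0.0673  1.3191 -0.0331  1.3381  1.0689] [[-0.0069 -0.9528 -0.3036  0.5275]
 [ 1.     -0.006  -0.0039  0.2998]
 [ 0.0019 -0.3036  0.9528  0.4546]
 [ 0.      0.      0.      1.    ]]
(np.float64(247.81341154436348), np.float64(196.79329940215155))
[83.7, 195.0, 114.3, 223.4] 0.73
[212.1, 131.7, 292.9, 219.4] 0.59
[0.7654 0.0376 0.    ]
[ 0.7596  0.0374 -0.    ]
```

View pics/w1.png

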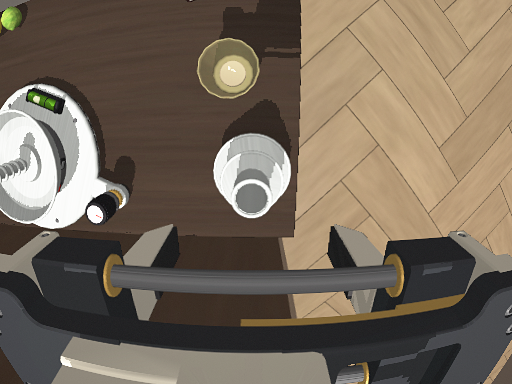

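Run:
```python
from h import *
np.set_printoptions(precision=4,suppress=True)
im=cv2.imread("pics/w1.png");g=cv2.cvtColor(im,cv2.COLOR_BGR2GRAY)
print(g[197,222:282]);print(g[170:232,251])
m=camera_model("wrist")
mask=np.zeros((386,514),np.uint8)
cv2.floodFill(g.copy(),mask,(251,203),255,12,12,4|cv2.FLOODFILL_FIXED_RANGE|cv2.FLOODFILL_MASK_ONLY|(255<<8))
ys,xs=np.nonzero(mask[1:-1,1:-1]);print(len(xs),xs.min(),xs.max(),ys.min(),ys.max())
for p in((251,197),(251,196)): print(at("wrist",*p,.165,m))
for dx in(-.021,.021): print(proj("wrist",[.628+dx,.2985,.165],m),proj("wrist",[.628,.2985+dx,.165],m))
```

```text
[ 66  61 182 255 255 240 247 248 242 242 254 252 239 224 104 114 117 120
 120 120 120 121 121 122 122 124 122 124 124 123 122 121 121 121 121 120
 121 120 119 120 119 118 115 111 106 167 240 255 255 242 227 246 244 242
 246 255 254 144  65  69]
[123 123 124 124 123 124 123 122 127 217 254 255 255 185 124 120 122 123
 123 123 122 123 123 123 125 123 121 123 122 124 122 122 121 122 121 122
 122 122 122 121 122 120 111 220 195 233 255 255  95  62  67  67  67  71
  70  70  70  72  69  70  70  69]
691 237 266 184 212
[0.6275 0.2992 0.165 ]
[0.6265 0.2992 0.165 ]
(np.float64(250.44256661118618), np.float64(177.77373785387616)) (np.float64(230.0229714573971), np.float64(197.26074765793055))
(np.float64(250.25060242136465), np.float64(216.18866447444137)) (np.float64(270.6725221507766), np.float64(197.53930602861263))
```

The wrist view shows the tube's open top centred at (251,198), well clear of the votive, so its axis is at about (0.6285, 0.2995). I'll descend and grip there.

apply_moves(motion=[{"x": 1.8,"y": 0,"z": -3,"yaw": 0,"hand": 1},{"x": 1.9,"y": 0,"z": -8,"yaw": 0,"hand": 1},{"x": 1.9,"y": 0,"z": -13,"yaw": 0,"hand": 1},{"x": 1.9,"y": 0,"z": -17,"yaw": 0,"hand": 1},{"x": 1.9,"y": 0,"z": -17,"yaw": 0,"hand": 1},{"x": 1.9,"y": 0,"z": -17,"yaw": 0,"hand": -1},{"x": 1.9,"y": 0,"z": -17,"yaw": 0,"hand": -1},{"x": 1.9,"y": 0,"z": -17,"yaw": 0,"hand": -1},{"x": 1.9,"y": 0,"z": -17,"yaw": 0,"hand": -1},{"x": 1.9,"y": 0,"z": -17,"yaw": 0,"hand": -1}], newtons=30)

```text
clock: 3.8
position: [0.6293, 0.2987, 0.127]
ee_rot: [-0.01, 3.141, 0.0]
force: [-0.2, -0.5, -0.4]
width: 0.505
gripper_force: 0.0
```

apply_moves(motion=[{"x": 0,"y": 0,"z": 0,"yaw": 0,"hand": -1},{"x": 0,"y": 0,"z": 0,"yaw": 0,"hand": -1},{"x": 0,"y": 0,"z": 0,"yaw": 0,"hand": -1},{"x": 0,"y": 0,"z": 0,"yaw": 0,"hand": -1}])

```text
clock: 4.3
position: [0.6293, 0.2986, 0.1268]
ee_rot: [-0.01, 3.141, -0.0]
force: [0.6, -1.1, 1.5]
width: 0.445
gripper_force: 30.0
```

apply_moves(motion=[{"x": 0,"y": 0,"z": 2,"yaw": 0,"hand": -1},{"x": 0,"y": 0,"z": 7,"yaw": 0,"hand": -1},{"x": 0,"y": 0,"z": 12,"yaw": 0,"hand": -1},{"x": 0,"y": 0,"z": 17,"yaw": 0,"hand": -1},{"x": -0.5,"y": -4,"z": 20,"yaw": 0,"hand": -1},{"x": -1,"y": -9,"z": 20,"yaw": 0,"hand": -1},{"x": -2,"y": -14,"z": 20,"yaw": 0,"hand": -1},{"x": -3,"y": -19,"z": 20,"yaw": 0,"hand": -1},{"x": -3,"y": -22,"z": 20,"yaw": 0,"hand": -1},{"x": -3,"y": -22,"z": 20,"yaw": 0,"hand": -1}])

```text
clock: 5.55
position: [0.5989, 0.075, 0.3266]
ee_rot: [0.002, -3.141, 0.002]
force: [0.6, 0.7, -3.1]
width: 0.442
gripper_force: 30.0
```

Run:
```python
from h import *
np.set_printoptions(precision=4,suppress=True)
s=observe();im=get_image("wrist");m=camera_model("wrist");cv2.imwrite("pics/w2.png",im)
np.save("w2.npy",np.array(m["T"]))
print(s["position"],s["ee_rot"],s["force"],s["joints"])
c={}
for q in("tower","knob","vial"): print(q,[(r["rect"],r["p"]) for r in recognise(q,"wrist")[:2]])
print(proj("wrist",[.6094,-.0893,.153],m),proj("wrist",[.6067,-.0758,.153],m))
x0=0;y0=90
cv2.imwrite("pics/c2.png",cv2.resize(im[60:290,0:306],None,fx=2.6,fy=2.6,interpolation=2))
```

```text
[0.5989 0.075  0.3266] [ 0.0021 -3.1412  0.0023] [ 0.5963  0.702  -3.0623] [-0.2975  0.3372  0.118   1.4765 -0.0387  1.3309  1.3953]
tower [([187.1, 134.1, 318.7, 313.9], 0.76), ([162.4, 89.7, 173.0, 96.7], 0.16)]
knob [([188.1, 133.7, 317.2, 313.6], 0.41)]
vial [([83.4, 77.6, 229.4, 232.2], 0.94), ([19.2, 112.4, 52.4, 179.5], 0.2)]
(np.float64(118.09252601133949), np.float64(179.04081459355785)) (np.float64(127.44095358255382), np.float64(176.8451747466805))
```

View pics/c2.png

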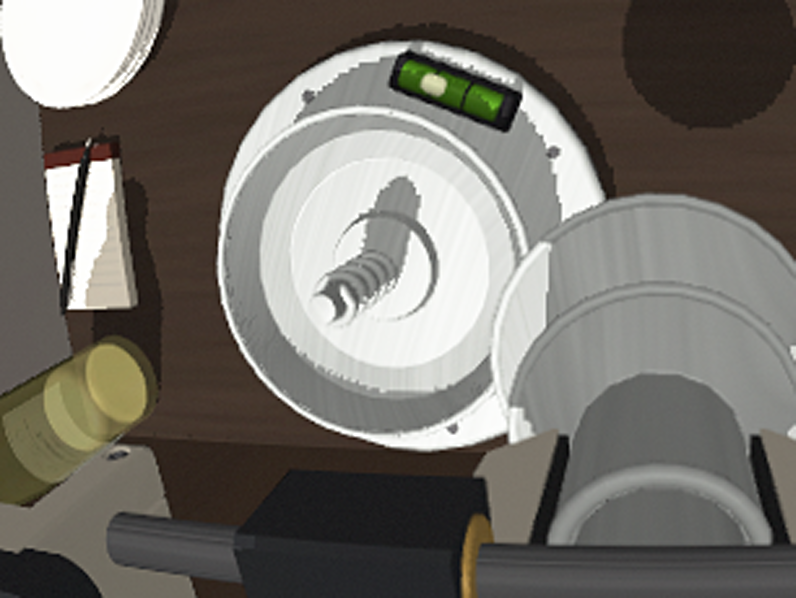

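Run:
```python
from h import *
np.set_printoptions(precision=4,suppress=True)
m=camera_model("wrist")
for n,p,z in(("tip",(325,304),.153),("hub",(386,266),.062),("rim L",(219,260),.092),("rim R",(524,265),.092),("rim T",(360,108),.092),("rim B",(385,432),.092)):
    print(n,at("wrist",p[0]/2.6,p[1]/2.6+60,z,m))
# fit basin rim/deck per fixed camera with model overlay on deck mask
from scipy.optimize import least_squares
from scipy.spatial import cKDTree
a=np.linspace(0,2*np.pi,180)
for c in("top","side"):
    im=cv2.imread(f"pics/{c}0.png");e=cv2.Canny(im,80,200);ys,xs=np.nonzero(e);t=cKDTree(np.c_[xs,ys])
    mm=camera_model(c)
    def f(p):
        d=[]
        for r,z in((.135,.03),(.0965,.092)):
            q=[proj(c,[p[0]+r*np.cos(k),p[1]+r*np.sin(k),z],mm) for k in a]
            d.append(np.minimum(t.query(q)[0],5))
        return np.concatenate(d)
    best=min(((np.sum(f((x,y))**2),x,y) for x in np.arange(.59,.63,.002) for y in np.arange(-.1,-.06,.002)))
    r=least_squares(f,best[1:],diff_step=1e-3,loss="soft_l1");print(c,best,r.x,r.cost)
```

```text
tip [ 0.6074 -0.0762  0.153 ]
hub [ 0.6094 -0.0768  0.062 ]
rim L [ 0.5971 -0.1731  0.092 ]
rim R [0.603  0.0112 0.092 ]
rim T [ 0.5171 -0.0757  0.092 ]
rim B [ 0.7013 -0.077   0.092 ]
top (np.float64(503.34292102888764), np.float64(0.608), np.float64(-0.088)) [ 0.6083 -0.0888] 166.09743048546886
side (np.float64(306.67890237517724), np.float64(0.608), np.float64(-0.088)) [ 0.6088 -0.088 ] 107.48232490800814
```

Run:
```python
from h import *
a=np.linspace(0,2*np.pi,120)
W=camera_model("wrist");out=[]
for f,c,box,s in(("top0","top",(195,110,140,125),3.2),("side0","side",(160,140,125,125),3.2),("w2","wrist",(70,65,150,180),2.1)):
    im=cv2.imread(f"pics/{f}.png");x,y,w,h=box
    cr=cv2.resize(im[y:y+h,x:x+w],None,fx=s,fy=s,interpolation=cv2.INTER_CUBIC)
    for C,col in(((.6085,-.0885),(0,0,255)),((.6085,-.077),(255,0,0))):
        for r,z in((.135,.03),(.0965,.092),(.005,.153),(.014,.138),(.014,.062)):
            q=np.array([proj(c,[C[0]+r*np.cos(k),C[1]+r*np.sin(k),z]) for k in a])
            cv2.polylines(cr,[np.int32(((q+.5-(x,y))*s-.5)*8)],True,col,1,cv2.LINE_AA,3)
    out.append(cr)
canvas=np.zeros((600,800,3),np.uint8)
h,w=out[0].shape[:2]
A,B,D=out
A=cv2.resize(A,(390,int(390*A.shape[0]/A.shape[1])));B=cv2.resize(B,None,fx=.6,fy=.6)
canvas[:A.shape[0],:390]=A;canvas[350:350+B.shape[0],:B.shape[1]]=B;D=D[:600];canvas[:D.shape[0],400:400+D.shape[1]]=D
cv2.imwrite("pics/ov.png",canvas)
```

```text
Traceback (most recent call last):
  File "h.py", line 15, in proj
    m=m or camera_model(cam);K=np.array(m["camera_matrix"]);T=np.array(m["T"])
           ~~~~~~~~~~~~^^^^^
ValueError: time passes only in moves, steps and waits
```

```bash
cat > ov.py <<'E'
from h import *
a=np.linspace(0,2*np.pi,120);out=[]
for f,c,box,s in(("top0","top",(195,110,140,125),2.8),("side0","side",(160,140,125,125),1.95),("w2","wrist",(70,65,150,180),2.6)):
    im=cv2.imread(f"pics/{f}.png");x,y,w,h=box;m=camera_model(c)
    cr=cv2.resize(im[y:y+h,x:x+w],None,fx=s,fy=s,interpolation=cv2.INTER_CUBIC)
    for C,col in(((.6085,-.0885),(0,0,255)),((.6085,-.077),(255,0,0))):
        for r,z in((.135,.03),(.0965,.092),(.005,.153),(.014,.138),(.014,.062)):
            q=np.array([proj(c,[C[0]+r*np.cos(k),C[1]+r*np.sin(k),z],m) for k in a])
            cv2.polylines(cr,[np.int32(((q+.5-(x,y))*s-.5)*8)],True,col,1,cv2.LINE_AA,3)
    out.append(cr)
A,B,D=out;canvas=np.zeros((600,800,3),np.uint8)
canvas[:A.shape[0],:A.shape[1]]=A;canvas[352:352+B.shape[0],:B.shape[1]]=B;canvas[:D.shape[0],400:400+D.shape[1]]=D
cv2.imwrite("pics/ov.png",canvas)
E
python3 ov.py
```

```text
(no output)
```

View pics/ov.png

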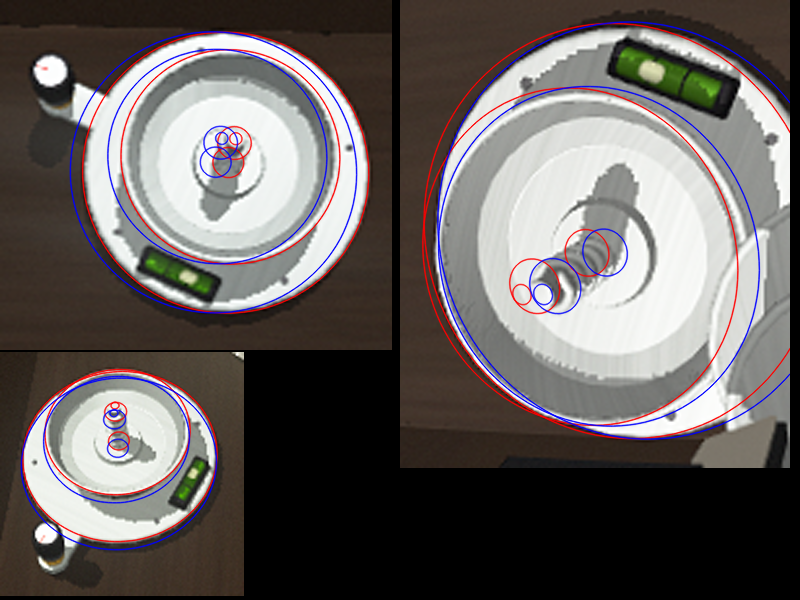

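The overlay shows the red model (y=-0.0885) matching the deck and rim in the fixed views. In the wrist view, the tip and hub lie nearer the blue model (y=-0.077). A second wrist view from the opposite side will cancel the bias.

apply_moves(motion=[{"x": 0,"y": -5,"z": 1,"yaw": 0,"hand": -1},{"x": 0,"y": -10,"z": 1,"yaw": 0,"hand": -1},{"x": 0,"y": -15,"z": 1,"yaw": 0,"hand": -1},{"x": 0,"y": -20,"z": 1,"yaw": 0,"hand": -1},{"x": 0,"y": -25,"z": 0,"yaw": 0,"hand": -1},{"x": 0,"y": -27,"z": 0,"yaw": 0,"hand": -1},{"x": 0,"y": -27,"z": 0,"yaw": 0,"hand": -1},{"x": 0,"y": -27,"z": 0,"yaw": 0,"hand": -1}])

```text
clock: 6.75
position: [0.5999, -0.1887, 0.3267]
ee_rot: [-0.015, 3.141, 0.002]
force: [1.0, 0.4, -2.7]
width: 0.449
gripper_force: 30.0
```

Run:
```python
from h import *
np.set_printoptions(precision=4,suppress=True)
s=observe();im=get_image("wrist");m=camera_model("wrist");cv2.imwrite("pics/w3.png",im)
np.save("w3.npy",np.array(m["T"]))
print(s["position"],s["ee_rot"],s["force"])
a=cv2.resize(im[95:230,290:425],None,fx=2.9,fy=2.9,interpolation=2)
b=cv2.resize(cv2.imread("pics/w2.png")[95:230,80:215],None,fx=2.9,fy=2.9,interpolation=2)
cv2.imwrite("pics/c3.png",np.hstack([b,a]))
```

```text
[ 0.5999 -0.1887  0.3267] [-0.0148  3.1413  0.0024] [ 1.0078  0.3705 -2.6519]
```

View pics/c3.png

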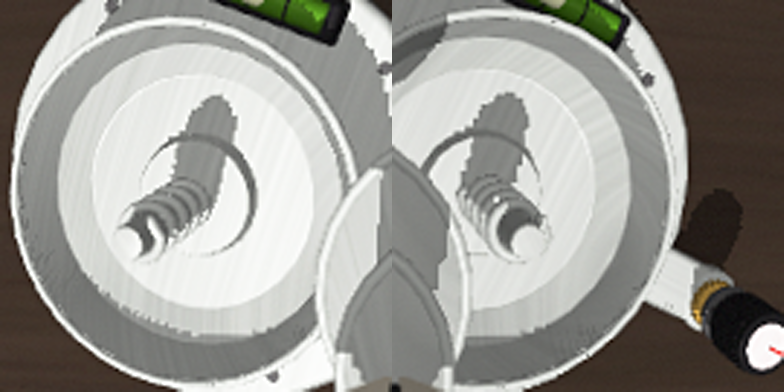

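The tip face is at (124.1,178.8) in the left view and (335.5,177.4) in the right. Hub ring centres are about (148.6,162.6) and (320.9,160.9), and the knob cap is at about (418.6,214) in the right view.

Run:
```python
from h import *
np.set_printoptions(precision=4,suppress=True)
K=camera_model("wrist")["camera_matrix"]
M=[dict(camera_matrix=K,T=np.load(f"w{i}.npy")) for i in(2,3)]
for n,pp,z in(("tip",((124.1,178.8),(335.5,177.4)),.153),("hub",((148.6,162.6),(320.9,160.9)),.062)):
    R=[ray("wrist",*p,m) for p,m in zip(pp,M)]
    A=sum(np.eye(3)-np.outer(d,d) for o,d in R);b=sum((np.eye(3)-np.outer(d,d))@o for o,d in R)
    print(n,"tri",np.linalg.solve(A,b),[at("wrist",*p,z,m)[:2] for p,m in zip(pp,M)])
print("knob",at("wrist",418.6,214,.101,M[1]))
```

```text
tip tri [ 0.6117 -0.0862  0.1416] [array([ 0.6092, -0.0808]), array([ 0.608 , -0.0896])]
hub tri [ 0.6111 -0.0841  0.0499] [array([ 0.6092, -0.0797]), array([ 0.6077, -0.0871])]
knob [0.6786 0.0726 0.101 ]
```

apply_moves(motion=[{"x": 0.4,"y": 4,"z": 0,"yaw": 0,"hand": -1},{"x": 0.8,"y": 8,"z": 0,"yaw": 0,"hand": -1},{"x": 0.95,"y": 10.3,"z": 0,"yaw": 0,"hand": -1},{"x": 0.95,"y": 10.3,"z": -1.5,"yaw": 0,"hand": -1},{"x": 0.95,"y": 10.3,"z": -3,"yaw": 0,"hand": -1},{"x": 0.95,"y": 10.3,"z": -3,"yaw": 0,"hand": -1}])

```text
clock: 7.55
position: [0.6075, -0.0891, 0.2949]
ee_rot: [0.008, -3.138, 0.0]
force: [0.5, -0.1, -2.6]
width: 0.451
gripper_force: 30.0
```

Run:
```python
from h import *
s=observe();print(s["position"],s["ee_rot"],s["force"])
out=[]
for c,(x,y,w,h),f in(("side",(165,140,110,120),3.6),("top",(200,110,135,120),2.9)):
    im=get_image(c);cv2.imwrite(f"pics/{c}4.png",im)
    out.append(cv2.resize(im[y:y+h,x:x+w],None,fx=f,fy=f,interpolation=2)[:345])
cv2.imwrite("pics/c4.png",np.hstack(out))
```

```text
[ 0.60752253 -0.0891158   0.29486864] [ 8.13944639e-03 -3.13820922e+00  3.59922365e-04] [ 0.45512422 -0.14213188 -2.58760645]
```

View pics/c4.png

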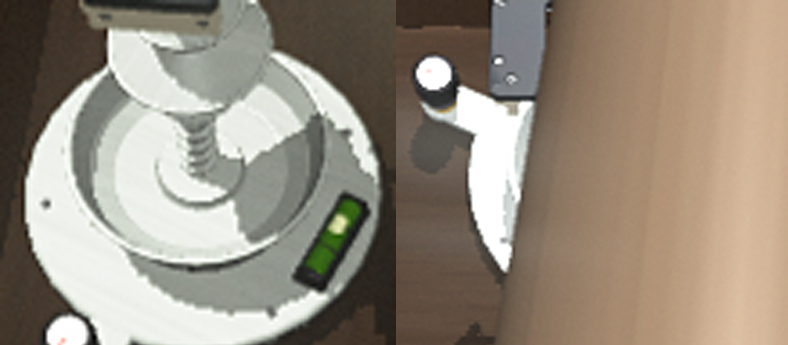

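The side view shows the tower's foot just above the spindle, which enters beneath the lower tier. The top view is blocked by the arm. I'll let it settle and re-read the pose.

apply_moves(motion=[{"x": 0,"y": 0,"z": 0,"yaw": 0,"hand": -1},{"x": 0,"y": 0,"z": 0,"yaw": 0,"hand": -1},{"x": 0,"y": 0,"z": 0,"yaw": 0,"hand": -1},{"x": 0,"y": 0,"z": 0,"yaw": 0,"hand": -1}])

```text
clock: 8.15
position: [0.6087, -0.0883, 0.2969]
ee_rot: [-0.01, 3.141, 0.0]
force: [-0.7, -0.1, -2.7]
width: 0.449
gripper_force: 30.0
```

Run:
```python
from h import *
np.set_printoptions(precision=4,suppress=True)
for i in range(3):
    s=observe();print(s["clock"],s["position"],s["ee_rot"],s["force"]);get_image("wrist")
print(np.load("w2.npy")[:3,3],np.load("w3.npy")[:3,3])
```

```text
8.15 [ 0.6087 -0.0883  0.2969] [-0.01    3.1414  0.0001] [-0.7057 -0.1489 -2.6657]
8.2 [ 0.6087 -0.0883  0.2968] [-0.0101  3.1415  0.0001] [-0.2108  0.3324 -2.7108]
8.25 [ 0.6087 -0.0883  0.2968] [-0.01    3.1415  0.0001] [ 0.4183 -0.5179 -3.0745]
[0.5171 0.0779 0.4844] [ 0.5179 -0.189   0.4847]
```

apply_moves(motion=[{"x": 0.1,"y": 0.2,"z": 0,"yaw": 0,"hand": -1},{"x": 0.1,"y": 0.2,"z": -1,"yaw": 0,"hand": -1},{"x": 0.1,"y": 0.2,"z": -1.8,"yaw": 0,"hand": -1},{"x": 0.1,"y": 0.2,"z": -2.4,"yaw": 0,"hand": -1},{"x": 0.1,"y": 0.2,"z": -2.8,"yaw": 0,"hand": -1},{"x": 0.1,"y": 0.2,"z": -2.8,"yaw": 0,"hand": -1},{"x": 0.1,"y": 0.2,"z": -2.8,"yaw": 0,"hand": -1}])

```text
clock: 9.18
position: [0.6099, -0.0864, 0.269]
ee_rot: [-0.01, 3.141, 0.0]
force: [0.9, 0.2, -3.1]
width: 0.452
gripper_force: 30.0
```

apply_moves(motion=[{"x": 0,"y": 0,"z": -0.5,"yaw": 0,"hand": -1},{"x": 0,"y": 0,"z": -1,"yaw": 0,"hand": -1},{"x": 0,"y": 0,"z": -1.5,"yaw": 0,"hand": -1},{"x": 0,"y": 0,"z": -2,"yaw": 0,"hand": -1},{"x": 0,"y": 0,"z": -2,"yaw": 0,"hand": -1}])

```text
clock: 9.8
position: [0.6094, -0.0863, 0.2481]
ee_rot: [0.01, -3.141, -0.0]
force: [0.1, -0.3, -1.9]
width: 0.444
gripper_force: 30.0
```

apply_moves(motion=[{"x": 0,"y": 0,"z": -1,"yaw": 0,"hand": -1},{"x": 0,"y": 0,"z": -2,"yaw": 0,"hand": -1},{"x": 0,"y": 0,"z": -3,"yaw": 0,"hand": -1},{"x": 0,"y": 0,"z": -4,"yaw": 0,"hand": -1},{"x": 0,"y": 0,"z": -5,"yaw": 0,"hand": -1},{"x": 0,"y": 0,"z": -5.6,"yaw": 0,"hand": -1},{"x": 0,"y": 0,"z": -5.6,"yaw": 0,"hand": -1},{"x": 0,"y": 0,"z": -5.6,"yaw": 0,"hand": -1}])

```text
clock: 10.8
position: [0.6099, -0.0863, 0.1931]
ee_rot: [-0.01, 3.141, 0.0]
force: [0.4, 0.7, -2.5]
width: 0.448
gripper_force: 30.0
```

apply_moves(motion=[{"x": 0,"y": 0,"z": -0.2,"yaw": 0,"hand": -1},{"x": 0,"y": 0,"z": -0.4,"yaw": 0,"hand": -1},{"x": 0,"y": 0,"z": -0.5,"yaw": 0,"hand": -1},{"x": 0,"y": 0,"z": -0.5,"yaw": 0,"hand": -1},{"x": 0,"y": 0,"z": -0.5,"yaw": 0,"hand": -1}])

```text
clock: 11.42
position: [0.6101, -0.0864, 0.1884]
ee_rot: [-0.01, 3.14, 0.0]
force: [-0.1, 0.2, 5.4]
width: 0.446
gripper_force: 30.0
```

apply_moves(motion=[{"x": 0,"y": 0,"z": 0.1,"yaw": 0,"hand": 0.2},{"x": 0,"y": 0,"z": 0.1,"yaw": 0,"hand": 0.6},{"x": 0,"y": 0,"z": 0.1,"yaw": 0,"hand": 1},{"x": 0,"y": 0,"z": 0.1,"yaw": 0,"hand": 1},{"x": 0,"y": 0,"z": 0.1,"yaw": 0,"hand": 1},{"x": 0,"y": 0,"z": 3,"yaw": 0,"hand": 1},{"x": 0,"y": 0,"z": 8,"yaw": 0,"hand": 1},{"x": 0,"y": 0,"z": 13,"yaw": 0,"hand": 1},{"x": 0,"y": 4,"z": 13,"yaw": 0,"hand": 1},{"x": 0,"y": 9,"z": 13,"yaw": 0,"hand": 1}])

```text
clock: 12.68
position: [0.61, 0.0033, 0.3186]
ee_rot: [-0.005, 3.14, -0.0]
force: [0.3, 0.5, 0.1]
width: 0.998
gripper_force: 0.0
```

apply_moves(motion=[{"x": 1,"y": 5,"z": -2,"yaw": 0,"hand": 1},{"x": 2,"y": 8,"z": -5,"yaw": 0,"hand": 1},{"x": 2,"y": 8,"z": -7,"yaw": 0,"hand": 1},{"x": 2,"y": 8,"z": -7,"yaw": 0,"hand": 1},{"x": 2,"y": 8,"z": -7,"yaw": 0,"hand": 1},{"x": 2,"y": 8,"z": -7,"yaw": 0,"hand": 1}])

```text
clock: 13.42
position: [0.6303, 0.0831, 0.2491]
ee_rot: [-0.008, 3.14, 0.001]
force: [-0.1, -0.2, 0.7]
width: 0.999
gripper_force: 0.0
```

Run:
```python
from h import *
np.set_printoptions(precision=4,suppress=True)
s=observe();im=get_image("wrist");m=camera_model("wrist");cv2.imwrite("pics/w5.png",im);np.save("w5.npy",m["T"])
si=get_image("side");cv2.imwrite("pics/side5.png",si)
print(s["clock"],s["position"],s["joints"],m["T"][1])
print([(r["rect"],r["p"]) for r in recognise("knob","wrist")[:2]])
print(proj("wrist",[.6786,.0726,.101],m))
b=cv2.resize(si[120:265,155:290],None,fx=1.9,fy=1.9,interpolation=2)
c=np.zeros((384,800,3),np.uint8);c[:,:512]=im;c[:b.shape[0],520:520+b.shape[1]]=b;cv2.imwrite("pics/c5.png",c)
```

```text
13.425 [0.6303 0.0831 0.2491] [-0.2967  0.4343  0.1208  1.5215 -0.0547  1.1871  1.4095] [ 1.     -0.004  -0.0028  0.0833]
[([50.6, 50.8, 260.8, 234.5], 0.18)]
(np.float64(242.6223129583732), np.float64(217.17529056736132))
```

View pics/c5.png

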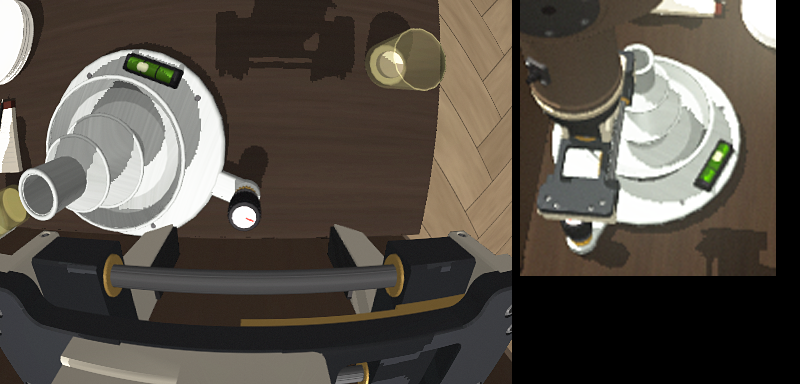

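Run:
```python
from h import *
np.set_printoptions(precision=4,suppress=True,linewidth=200)
t=cv2.imread("pics/top0.png");print(t[0:124:4,160].tolist());print([t[r,85:125:2].mean(1).astype(int).tolist() for r in(110,90,60,30,5)])
m=camera_model("top")
for z in(0,.05,.1,.2,.3,.5): print(z,proj("top",[.765,.16,z],m))
mw=dict(camera_matrix=camera_model("wrist")["camera_matrix"],T=np.load("w5.npy"))
for p in((243,216),(242,215)):print(at("wrist",*p,.101,mw))
w=cv2.imread("pics/w5.png");print([at("wrist",300,r,0,mw)[:2] for r in(232,236,240)],w[225:262:2,230].tolist())
g=cv2.cvtColor(w,cv2.COLOR_BGR2GRAY);print(g[195:235:1,243]);print(g[216,222:265])
```

```text
[[20, 27, 37], [19, 26, 36], [19, 26, 36], [19, 27, 36], [22, 28, 37], [18, 25, 35], [19, 26, 35], [18, 23, 33], [17, 24, 33], [22, 27, 36], [20, 27, 35], [18, 24, 35], [18, 23, 31], [20, 25, 35], [19, 26, 35], [19, 25, 32], [17, 26, 35], [17, 24, 34], [19, 25, 34], [19, 25, 34], [17, 25, 33], [16, 22, 32], [17, 24, 34], [21, 27, 36], [19, 26, 36], [19, 24, 33], [22, 26, 36], [20, 26, 35], [18, 25, 34], [18, 23, 33], [35, 42, 56]]
[[101, 113, 111, 109, 106, 106, 107, 110, 113, 115, 117, 121, 118, 118, 112, 60, 39, 27, 24, 25], [123, 122, 122, 121, 92, 58, 38, 25, 24, 27, 26, 26, 24, 26, 23, 25, 25, 25, 27, 25], [24, 26, 27, 25, 25, 24, 26, 27, 25, 26, 24, 27, 27, 27, 26, 27, 26, 25, 24, 27], [26, 25, 26, 27, 26, 26, 27, 27, 27, 25, 24, 25, 25, 26, 27, 26, 25, 24, 25, 26], [28, 27, 27, 25, 24, 25, 25, 26, 26, 25, 26, 26, 25, 26, 24, 24, 26, 26, 26, 24]]
0 (np.float64(185.85911413765564), np.float64(114.9886389711861))
0.05 (np.float64(182.36550155611536), np.float64(108.15068264519077))
0.1 (np.float64(178.48145777259936), np.float64(100.54854556214109))
0.2 (np.float64(169.2473406403
[... 198 characters left out ...]
0.676  0.0719 0.101 ]
[array([0.7465, 0.1565]), array([0.7534, 0.157 ]), array([0.7604, 0.1574])] [[43, 54, 67], [43, 54, 68], [43, 55, 69], [43, 52, 68], [46, 56, 69], [47, 58, 73], [50, 60, 75], [26, 35, 46], [27, 35, 48], [31, 39, 49], [31, 39, 51], [29, 39, 47], [31, 38, 50], [31, 40, 50], [27, 36, 48], [31, 39, 51], [28, 37, 50], [31, 37, 49], [29, 35, 49]]
[ 16  14  19  18  24  19  13  51  69  67  56 216 255 255 254 254 254 254 254 254 254 254 255 255 255 254 254 254 254 254 255 255 255 102  67  61  51  59  60  62]
[ 58  56  57  57  56  45  41  72  75  77 204 255 255 254 254 254 254 254 254 254 254 254 255 255 255 255 255 255 255 254 254 255 255 255  56  61  62  41  30  52  57  56  57]
```

The view shows the tower standing home and the bubble displaced away from the lug. The knob cap is centred at (243.7,217), so its axis is at about (0.678, 0.073). A tall wall stands at x≈0.76, so I'll keep the yaw within ±25° of the current yaw.

apply_moves(motion=[{"x": 2,"y": -1,"z": -2,"yaw": 8,"hand": 1},{"x": 4,"y": -1,"z": -5,"yaw": 16,"hand": 1},{"x": 4.8,"y": -1,"z": -8,"yaw": 25,"hand": 1},{"x": 4.8,"y": -1,"z": -12,"yaw": 25,"hand": 1},{"x": 4.8,"y": -1,"z": -15,"yaw": 25,"hand": 1},{"x": 4.8,"y": -1,"z": -17,"yaw": 25,"hand": 1},{"x": 4.8,"y": -1,"z": -18.4,"yaw": 25,"hand": 1},{"x": 4.8,"y": -1,"z": -18.4,"yaw": 25,"hand": 1},{"x": 4.8,"y": -1,"z": -18.4,"yaw": 25,"hand": 1}])

```text
clock: 14.7
position: [0.6785, 0.0738, 0.0649]
ee_rot: [-0.689, 3.063, -0.0]
force: [0.4, -0.4, 0.5]
width: 1.0
gripper_force: 0.0
```

apply_moves(motion=[{"x": 0,"y": 0,"z": 0,"yaw": 0,"hand": -1},{"x": 0,"y": 0,"z": 0,"yaw": 0,"hand": -1},{"x": 0,"y": 0,"z": 0,"yaw": 0,"hand": -1},{"x": 0,"y": 0,"z": 0,"yaw": 0,"hand": -1},{"x": 0,"y": 0,"z": 0,"yaw": 0,"hand": -1},{"x": 0,"y": 0,"z": 0,"yaw": 0,"hand": -1},{"x": 0,"y": 0,"z": 0,"yaw": 0,"hand": -1},{"x": 0,"y": 0,"z": 0,"yaw": 0,"hand": -1}], newtons=45)

```text
clock: 15.7
position: [0.678, 0.073, 0.0638]
ee_rot: [-0.689, 3.065, -0.001]
force: [1.4, -2.9, 0.5]
width: 0.395
gripper_force: 45.0
```

```bash
cat > bub.py <<'E'
import sys
from h import *
def bub(im,cam,m,tag):
    # sample the vial along fountain x in a rectified strip
    C=np.array([.609,-.0865]);Kn=np.array([.678,.073]);ex=(C-Kn)/np.linalg.norm(C-Kn)
    ey=np.array([-ex[1],ex[0]])
    c0=C-ey*.117
    xs=np.arange(-.045,.0451,.0005);ys=np.arange(-.025,.0251,.0005)
    q=np.array([[proj(cam,[*(c0+ex*a+ey*b),.051],m) for a in xs] for b in ys],np.float32)
    return cv2.remap(im,q[...,0],q[...,1],cv2.INTER_CUBIC)
E
python3 - <<'E'
from bub import *
s=observe();print(s["clock"],s["position"],s["force"],s["ft_torque"],s["gripper_force"],s["width"])
K=camera_model("wrist")["camera_matrix"]
S=[]
for f,c in(("w5","wrist"),("side0","side"),("top0","top")):
    m=dict(camera_matrix=K,T=np.load("w5.npy")) if c=="wrist" else camera_model(c)
    S.append(bub(cv2.imread(f"pics/{f}.png"),c,m,f))
for c in("side","top","wrist"):
    im=get_image(c);S.append(bub(im,c,camera_model(c),c));cv2.imwrite(f"pics/{c}6.png",im)
R=[np.vstack(S[:3]),np.vstack(S[3:])]
cv2.imwrite("pics/strips.png",cv2.resize(np.hstack(R),None,fx=1.95,fy=1.95))
E
```

```text
15.7 [0.67798288 0.07298875 0.06380289] [ 1.41925167 -2.90279492  0.49806726] [-0.48013194 -0.30695408  0.01735138] 44.984478486003354 0.3952763530879921
```

```bash
cat >> bub.py <<'E'
def prof(S):
    # per column along the vial: rows where greenish -> mean B,G,R in centre band
    hsv=cv2.cvtColor(S,cv2.COLOR_BGR2HSV)
    gm=((hsv[...,0]>25)&(hsv[...,0]<85)&(hsv[...,1]>110)&(hsv[...,2]>50)).astype(np.uint8)
    n,l,st,ce=cv2.connectedComponentsWithStats(cv2.morphologyEx(gm,cv2.MORPH_CLOSE,np.ones((15,15))))
    i=1+np.argmax(st[1:,4]);x,y,w,h,_=st[i]
    return (x*.5-45,(x+w)*.5-45,y*.5-25,(y+h)*.5-25),S[y+h//3:y+h-h//3].mean(0)
E
python3 - <<'E'
from bub import *
np.set_printoptions(precision=1,suppress=True,linewidth=220)
K=camera_model("wrist")["camera_matrix"]
for f,c in(("w5","wrist"),("side0","side"),("side6","side"),("top0","top"),("top6","top")):
    m=dict(camera_matrix=K,T=np.load("w5.npy")) if c=="wrist" else camera_model(c)
    b,p=prof(bub(cv2.imread(f"pics/{f}.png"),c,m,f));print(f,b)
    print("R",[int(v) for v in p[::3,2]]);print("G",[int(v) for v in p[::3,1]])
E
```

```text
w5 (np.float64(-31.5), np.float64(32.5), np.float64(-1.0), np.float64(16.0))
R [155, 148, 23, 14, 17, 28, 45, 45, 33, 31, 71, 92, 82, 82, 72, 72, 63, 66, 61, 63, 64, 61, 63, 34, 44, 63, 61, 61, 60, 61, 57, 65, 158, 203, 207, 210, 209, 209, 209, 210, 213, 198, 94, 53, 61, 61, 64, 72, 61, 62, 75, 54, 34, 23, 75, 149, 145, 141, 136, 133, 172]
G [157, 151, 23, 13, 17, 26, 43, 44, 30, 39, 123, 156, 139, 138, 122, 122, 107, 110, 101, 106, 110, 103, 108, 47, 67, 106, 103, 103, 102, 102, 100, 104, 166, 204, 210, 212, 212, 211, 212, 212, 214, 200, 122, 96, 102, 103, 108, 122, 102, 106, 129, 87, 29, 22, 75, 151, 146, 143, 137, 134, 173]
side0 (np.float64(-30.5), np.float64(35.0), np.float64(-3.0), np.float64(15.0))
R [102, 66, 42, 35, 35, 40, 48, 54, 52, 49, 54, 65, 77, 81, 74, 67, 65, 63, 61, 62, 64, 65, 61, 55, 51, 52, 55, 56, 57, 56, 47, 48, 91, 160, 208, 216, 212, 209, 210, 215, 214, 196, 150, 98, 66, 58, 64, 68, 66, 66, 68, 64, 55, 46, 56, 90, 123, 137, 136, 130, 138]
G [106, 68, 43, 36, 36, 40, 48, 52, 48, 51, 84, 127, 160, 169, 155, 135, 125, 120, 116, 118, 126, 131, 120, 93, 76, 81, 96
[... 1409 characters left out ...]
108, 108, 88, 59, 38, 29, 26, 52, 104, 138, 147]
top6 (np.float64(-29.0), np.float64(35.0), np.float64(-1.5), np.float64(16.5))
R [228, 217, 208, 191, 189, 194, 168, 109, 60, 51, 57, 71, 90, 101, 110, 108, 95, 84, 79, 77, 76, 77, 79, 76, 69, 66, 70, 73, 74, 75, 74, 66, 80, 141, 216, 249, 250, 246, 246, 248, 250, 250, 228, 165, 100, 69, 71, 79, 76, 74, 76, 78, 69, 57, 50, 43, 36, 68, 135, 175, 183]
G [232, 222, 214, 199, 197, 202, 175, 114, 61, 47, 60, 108, 163, 186, 200, 195, 173, 150, 139, 134, 133, 137, 141, 130, 108, 103, 117, 128, 132, 134, 133, 126, 134, 175, 227, 250, 251, 249, 248, 250, 251, 251, 236, 193, 147, 129, 136, 145, 143, 138, 144, 144, 119, 81, 53, 39, 34, 70, 140, 183, 191]
```

The bubble measures about +9.6 mm in all three cameras, which calls for about 55° clockwise. Next I press the knob.

apply_moves(motion=[{"x": 0,"y": 0,"z": -0.3,"yaw": 0,"hand": -1},{"x": 0,"y": 0,"z": -0.6,"yaw": 0,"hand": -1},{"x": 0,"y": 0,"z": -0.8,"yaw": 0,"hand": -1},{"x": 0,"y": 0,"z": -0.8,"yaw": 0,"hand": -1},{"x": 0,"y": 0,"z": -0.8,"yaw": 0,"hand": -1}], newtons=55)

```text
clock: 16.48
position: [0.6781, 0.0731, 0.057]
ee_rot: [-0.689, 3.064, -0.001]
force: [-1.5, -6.2, 12.4]
width: 0.394
gripper_force: 55.0
```

apply_moves(motion=[{"x": 0,"y": 0,"z": -0.07,"yaw": 0,"hand": -1},{"x": 0,"y": 0,"z": -0.07,"yaw": -5,"hand": -1},{"x": 0,"y": 0,"z": -0.07,"yaw": -11,"hand": -1},{"x": 0,"y": 0,"z": -0.07,"yaw": -17,"hand": -1},{"x": 0,"y": 0,"z": -0.07,"yaw": -23,"hand": -1},{"x": 0,"y": 0,"z": -0.07,"yaw": -29,"hand": -1},{"x": 0,"y": 0,"z": -0.07,"yaw": -35,"hand": -1},{"x": 0,"y": 0,"z": -0.07,"yaw": -40,"hand": -1},{"x": 0,"y": 0,"z": -0.07,"yaw": -40,"hand": -1},{"x": 0,"y": 0,"z": -0.07,"yaw": -40,"hand": -1}])

```text
clock: 17.73
position: [0.6783, 0.0729, 0.0566]
ee_rot: [0.401, 3.114, -0.001]
force: [-3.3, -5.4, 14.1]
width: 0.396
gripper_force: 55.0
```

```bash
cat > look.py <<'E'
from bub import *
s=observe();print(s["clock"],s["position"].round(4) if hasattr(s["position"],"round") else s["position"],s["force"],s["ft_torque"],s["joints"])
for c,ref in(("side",1.8),("top",2.55)):
    im=get_image(c);b,p=prof(bub(im,c,camera_model(c),c))
    R=p[:,2];k=np.arange(len(R));sel=(k*.5-45>-28)&(k*.5-45<33);t=(R[sel].max()+np.median(R[sel]))/2
    on=k[sel&(R>t)];print(c,b[:2],"bubble edges",on.min()*.5-45,on.max()*.5-45,"centre",(on.min()+on.max())/4-45-ref)
E
python3 look.py
```

```text
17.725 [0.6783 0.0729 0.0566] [-3.31372557 -5.39515472 14.07296586] [-1.21155083  0.61712589 -0.05270411] [-0.31190489  0.6911992   0.20118471  1.60057142 -0.16709096  0.86523406
  1.26739156]
side (np.float64(-30.5), np.float64(35.0)) bubble edges -2.5 12.0 centre 2.95
top (np.float64(-28.5), np.float64(35.0)) bubble edges -1.5 12.0 centre 2.7
```

The bubble is now at about +2.7 mm, as predicted. Turning another 11° should leave about 0.8 mm and still clear the wall.

apply_moves(motion=[{"x": 0,"y": 0,"z": 0,"yaw": -4,"hand": -1},{"x": 0,"y": 0,"z": 0,"yaw": -8,"hand": -1},{"x": 0,"y": 0,"z": 0,"yaw": -11,"hand": -1},{"x": 0,"y": 0,"z": 0,"yaw": -11,"hand": -1},{"x": 0,"y": 0,"z": 0,"yaw": -11,"hand": -1},{"x": 0,"y": 0,"z": 0,"yaw": -11,"hand": -1}])

```text
clock: 18.58
position: [0.6783, 0.0728, 0.0566]
ee_rot: [0.698, 3.061, -0.0]
force: [-3.9, -6.2, 15.2]
width: 0.393
gripper_force: 55.0
```

```bash
python3 look.py
python3 - <<'E'
from h import *
im=get_image("side");cv2.imwrite("pics/fin.png",cv2.resize(im[110:290,150:350],None,fx=3.3,fy=3.3,interpolation=2))
E
```

```text
18.575 [0.6783 0.0728 0.0566] [-3.88883014 -6.24808961 15.20798495] [-1.23824702  0.6679237   0.05267174] [-0.34385725  0.69518861  0.25300342  1.60384302 -0.21084764  0.86793235
  1.11198529]
side (np.float64(-30.5), np.float64(35.0)) bubble edges -4.0 10.0 centre 1.2
top (np.float64(-29.0), np.float64(35.0)) bubble edges -3.5 10.5 centre 0.9500000000000002
```

View pics/fin.png

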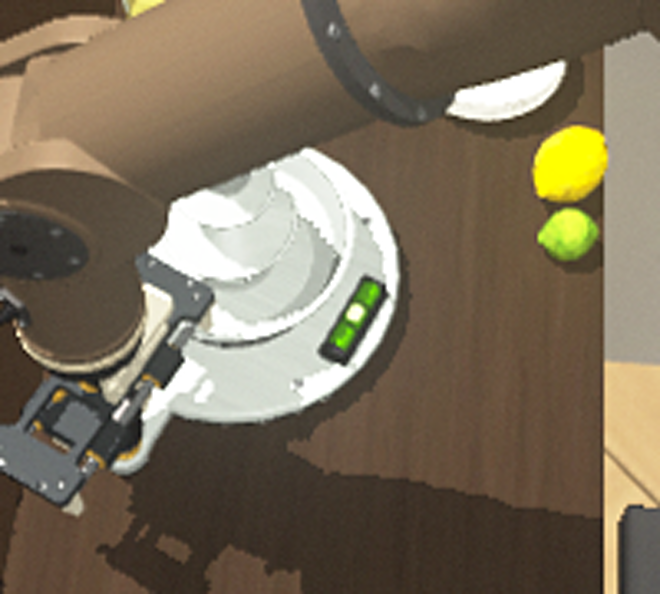

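The final view shows the bubble (crop 356,313) sitting between the two lines, with the tower on its hub and the gripper holding the knob down. The bubble measures about +1.0 mm and the knob push about 15 N.

```bash
python3 -c "
from cell import *
print(sign_off())"
```

```text
the job is handed in; nothing more can be done
None
```

The job is handed in: the tower is fully home on the hub and released, and the knob is still gripped and pressed (about 15 N) with the bubble between its lines at about +1 mm; the votive, plates and order pad were left alone.

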